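# Latch the pail-filling valve open

## Robot

A 7-joint arm with a two-finger parallel gripper is mounted at the origin on the work surface. World frame = base frame: x ahead of the robot, y to its left, z up, the work surface at z = 0. Lengths are in m, angles in degrees, forces in N, time in s.
With the tool pointing down it reaches from about 0.425 to 0.875 m from the base axis. Payload 4.7 kg.
Tool frame: the origin (TCP) lies midway between the tips of the shut fingers; the grasp point (between the pads) lies 19 mm behind it; z points along the fingers, y is the direction in which the jaws open and shut (so a half turn about z gives the same grasp; the last joint's range is limited). The gripper opens to 87 mm and grips with 3 to 60 N. Pads are 19 mm wide; open, the fingers measure 117 mm over their backs; the gripper's body (75 mm by 190 mm) begins 51 mm behind the grasp point.
Start: joints at [-71.499, 18.392, -4.016, 83.108, 1.295, 78.541, -3.26], TCP at [0.198, 0.619, 0.223] pointing down, gripper open.
Joint ranges: [-163.93, 163.93], [-17.29, 119.83], [-79.2, 71.16], [3.27, 140.29], [-89.18, 269.18], [5.43, 117.66], [-154.24, 154.24]. Speed limits (degrees/s): [147.25, 147.25, 180, 180, 180, 180, 180].

## Interface

Orientations are given as [roll, pitch, yaw] about the fixed x, y, z axes, in that order (R = Rz(yaw) Ry(pitch) Rx(roll)).
In Python, from cell import env gives the robot as it stands. The module is installed in compiled form; this text tells all that it offers.
- The arm moves only by the tool servo_tool, never from a script. Its argument "plan" is a list of rows, each a list of 3 entries, a list of its own where there are three numbers: the opening, from 0 (shut) to 1 (fully open), then the shift along the tool's x, y, z in cm, then the turn, a rotation vector about the tool's x, y, z in degrees. A call has 1 to 20 rows; each row shifts and turns the pose as measured when the row begins, along the tool's axes as they then stand; what a row does not reach is not made up. A row lasts 1/12 s, in which the tool goes at most 41.7 mm and 7.16 degrees, less where a joint would pass 70% of its speed; a pose out of reach is approached as far as the arm can. A call is refused whole if a number of a shift passes 4.17 or a number of a turn 7.16, either way. A call with a gripper value outside its range is refused whole. The fingers move at their own pace and stop on an object; "force" is the grip in N (left out, the last holds). Time passes only in rows, so rows that do not move let the fingers close. It gives the time, the measured TCP pose, the force and the opening at its end, in the units of the state.
- env.get_obs(): the state, without advancing time (a new reading comes with each control period).
- env.read_camera(name): name is "scene" or "top" or "wrist"; returns a dict with "image" (400x640x3 uint8, blue, green, red), "fx", "fy", "cx", "cy" (pixels), "rvec" (rotation vector, rad) and "tvec" (3), from world to camera coordinates, as OpenCV has them; the wrist camera has in their place "T_tool_cam" (4x4, takes a point from camera to tool coordinates, whose origin is the TCP and whose axes are the flange's). Camera axes: x right, y down, z forward; pixel columns grow to the right and rows downward; lengths in m; the calibration is good to about 2 mm. A picture is of the moment at which its call begins: read the wrist's pose just before it. There is no depth.
- env.sign_off(): hands the job in, once; it reports no verdict.
The state is a dict: "time_s": time; "qpos": joint angles; "joint_velocities": joint speeds; "effort": joint torques, N m; "tool_pos": TCP position; "tool_rot": TCP orientation; "force": force on the tool from outside, world axes, zero at the start; "wrist_torque": the same for the moment, N m; "grip_width": finger opening in m.
Only numpy, scipy, OpenCV 4.12 (cv2) and the standard library are available. Lean on these libraries where they do the work, as an engineer would, in place of code of your own. Each camera call takes 0.05 s, during which the arm holds its last target. There are 200 camera calls.

## Task

Get the wash bench ready for filling the pail hands-free: find the lever valve whose spout hangs over the pail and push its lever forward, towards its spout, past the stiff click until it drops into the hold-open notch at the end and stays there. Leave the other lever valve's lever as it is, and leave the pail standing under the spout.

Things in the scene. Friction and masses are not known exactly. Their poses are not given: they have to be found in the camera images.
- fill_lever (a joint): Angle (rad) of the lever over the pail. Axle level, 150 mm above the bench. At 0 it leans 0.5 rad back from upright, away from its spout; grows swinging forward (upright at 0.5). Starts at 0 to 0.25 and moves lightly (1 N) up to 0.37, where a spring detent bites: about 12 N at the bar, easing to its crest at 0.6. Let go before, it springs back; past it, it snaps to the notch, 0.83 to 0.89 (stop).
- fill_grip (a point): Centre of the lever's level black cross-bar, 18 mm thick, 66 mm long, on an 11 mm rod, 120 mm from the axle (255 to 270 mm above the bench). Its y axis runs along bar and axle; y cross world-up is forward, the way to push. The pillar is 52 mm thick; its spout, up to 142 mm high, reaches 130 mm forward. A like lever valve and a brass wheel valve stand beside it, pillars 140 mm or more apart.
- other_grip (a point): Centre of the cross-bar of the other lever valve (same shape, sizes and axes), which has a scrubbing brush and no pail under its spout. Not to be moved.
- pail: Small orange-brown plastic pail, 88 mm high, 108 mm across the rim, loose on the bench under the spout of the valve to be set, about 130 mm forward of its pillar. Origin at the centre of its underside, z up. Not to be moved.

How it is judged:
By the outcome, as a careful person would: the job done as asked, in the order asked, and still so for the second after the job is handed in, with the robot touching nothing.
It also fails if it takes over 32 s, if anything falls off the work surface, if the arm or the gripper's body presses on something with over 40 N, if the wrist force passes 120 N, or if a joint passes its speed limit or range.

## Working session

There is one attempt and no reset: what is moved stays moved. The work goes in short steps, Python scripts to look and compute and a tool call to move; the robot and the scene stay as the last step left them, time stands still between calls to the robot, and variables do not carry over. Pictures are saved under pics/ and viewed, about 8 in all and at most 12, crops included, and the job is handed in when it is done.

Besides the shell and the picture viewer there is one more tool, called after "Call:" as name(argument=value, ...), one argument or row to a line, values as JSON. servo_tool: Moves the arm, as the interface text tells. Its arguments: {"type":"object","properties":{"plan":{"type":"array"},"force":{"type":"number"}},"required":["plan"]}

```bash
mkdir -p pics; cat > h.py <<'E'
import numpy as np, cv2
from cell import env
def cam(n):
    c=env.read_camera(n); return c
def ray(c,u,v):
    R,_=cv2.Rodrigues(np.array(c["rvec"],float)); t=np.array(c["tvec"],float).ravel()
    d=R.T@np.array([(u-c["cx"])/c["fx"],(v-c["cy"])/c["fy"],1]); return -R.T@t,d/np.linalg.norm(d)
def onz(c,u,v,z):
    o,d=ray(c,u,v); return o+d*(z-o[2])/d[2]
def tri(c1,p1,c2,p2):
    o1,d1=ray(c1,*p1);o2,d2=ray(c2,*p2)
    A=np.stack([d1,-d2],1); s=np.linalg.lstsq(A,o2-o1,rcond=None)[0]
    a=o1+s[0]*d1;b=o2+s[1]*d2; return (a+b)/2,np.linalg.norm(a-b)
E
python3 - <<'E'
from h import *
for n in("scene","top"):
    c=cam(n); cv2.imwrite(f"pics/{n}1.png",c["image"]); print(n,ray(c,320,200))
o=env.get_obs();print(o["time_s"],o["tool_pos"],o["tool_rot"],o["force"],o["grip_width"])
E
```

```text
scene (array([0.9698526 , 0.60279846, 1.01088826]), array([-0.31942832, -0.55261974, -0.76979022]))
top (array([ 0.48607722, -0.01381312,  0.95728425]), array([ 0.13624507,  0.00892336, -0.99063498]))
0.1 [0.1974612  0.61875334 0.22155135] [-1.79898786e+02  6.62072901e-03  1.62307506e+02] [ 0.21725421  0.46106442 -0.64964963] 0.08710241011507824
```

View pics/scene1.png

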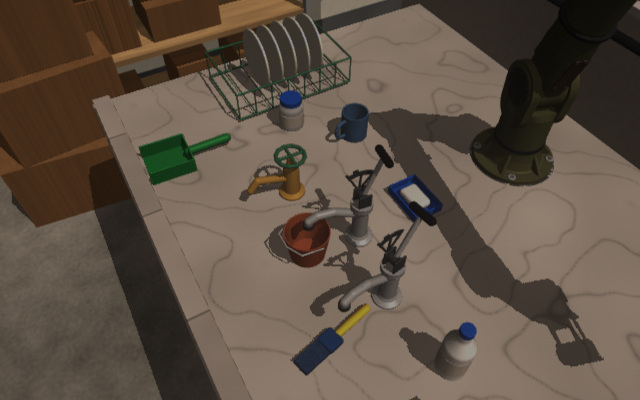

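View pics/top1.png

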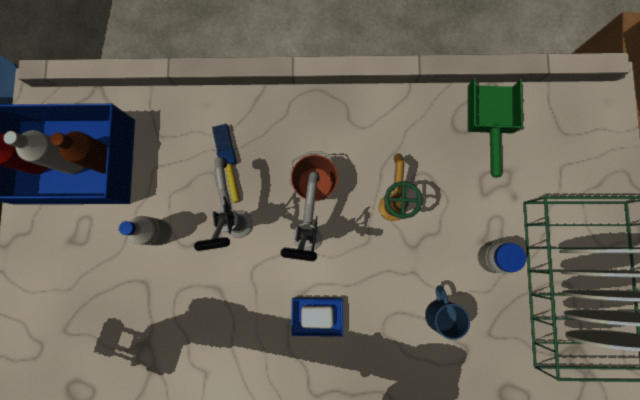

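The scene view shows the pail at (307,240) under the spout of the middle valve, whose bar is at (383,156). The other lever's bar is at (423,213), with the brush under its spout. In the top view the fill bar is at (299,254), the other bar at (212,244) and the pail at (314,177).

```bash
python3 - <<'E'
from h import *
C={n:cam(n) for n in("scene","top")}
def bar(c,u,v,r=24):
    im=c["image"][v-r:v+r,u-r:u+r].max(2); m=(im<32).astype(np.uint8)
    n,l,s,ce=cv2.connectedComponentsWithStats(m)
    k=1+np.argmin([np.hypot(*(ce[i]-r))+ (1000 if s[i,4]<40 else 0) for i in range(1,n)])
    pts=np.argwhere(l==k)[:,::-1].astype(np.float32)
    R=cv2.minAreaRect(pts); B=cv2.boxPoints(R); 
    e=sorted([(np.linalg.norm(B[i]-B[(i+1)%4]),tuple((B[i]+B[(i+1)%4])/2)) for i in range(4)],key=lambda x:x[0])[:2]
    off=np.array([u-r,v-r]); return np.array(R[0])+off,R[1],[np.array(x[1])+off for x in e],s[k,4]
for nm,s,t in(("fill",(383,156),(299,254)),("other",(423,213),(212,244))):
    a=bar(C["scene"],*s); b=bar(C["top"],*t)
    print(nm,a,b)
    print(tri(C["scene"],a[0],C["top"],b[0]))
    for e in b[2]: print(onz(C["top"],*e,.262))
for nm,s,t in (("collar fill",(360,236),(308,228)),):
    print(onz(C["scene"],360,238,0.0))
print("pail top rim",onz(C["top"],314,177,.088),"spout tip",tri(C["scene"],(310,221),C["top"],(314,178)))
print("axle",tri(C["scene"],(361,203),C["top"],(306,233)))
E
```

```text
fill (array([383.69230461, 156.03845978]), (25.238859176635742, 7.765803337097168), [array([390.6923027 , 166.53845978]), array([376.69230461, 145.53845978])], np.int32(180)) (array([298.37643433, 244.45987225]), (34.19248580932617, 30.15934181213379), [array([281.29108429, 243.8496809 ]), array([315.46178436, 245.07006359])], np.int32(436))
(array([0.49743093, 0.03349891, 0.27560114]), np.float64(0.01099398347611929))
[0.50306808 0.06137932 0.262     ]
[0.50097676 0.00054542 0.262     ]
other (array([422.09756279, 213.37804985]), (32.17179489135742, 8.589556694030762), [array([409.53658676, 203.32927132]), array([434.65853882, 223.42682648])], np.int32(260)) (array([211.4594574 , 242.75675583]), (9.86393928527832, 33.86619186401367), [array([194.75675249, 245.5405407 ]), array([228.16216278, 239.97297096])], np.int32(278))
(array([0.50506711, 0.18717534, 0.25990081]), np.float64(0.0003322750891202849))
[0.49988875 0.21663222 0.262     ]
[0.5098696  0.15674096 0.262     ]
[0.52444064 0.03039545 0.        ]
pail top rim [0.65829349 0.00759211 0.088     ] spout tip (array([0.64971553, 0.00651232, 0.12173644]), np.float64(0.0008006234957879895))
axle (array([0.52872325, 0.02370164, 0.13107481]), np.float64(0.0012306425956801167))
```

```bash
python3 - <<'E'
from h import *
s=cam("scene");t=cam("top")
im=t["image"][249:264,275:325].max(2)
ys,xs=np.where(im<32); pts=np.stack([xs+275,ys+249],1).astype(np.float32)
B=cv2.minAreaRect(pts);print(B,len(pts))
p,e=tri(s,(383.7,156),t,B[0]);print(p,e)
cv2.imwrite("pics/c.png",np.hstack([cv2.resize(t["image"][205:275,265:345],None,fx=5,fy=5),cv2.resize(s["image"][130:200,345:425],None,fx=5,fy=5)]))
import scipy.spatial.transform as st
o=env.get_obs();R=st.Rotation.from_euler("xyz",o["tool_rot"],degrees=True).as_matrix();print(R.round(3))
print("to hover (tool axes cm)",(R.T@(np.array([.44,.035,.37])-o["tool_pos"])*100).round(1))
E
```

```text
((298.0, 254.5), (11.0, 34.0), 90.0) 297
[0.48553088 0.03027654 0.26602109] 0.003058084012825825
[[-0.953  0.304 -0.   ]
 [ 0.304  0.953 -0.001]
 [-0.    -0.001 -1.   ]]
to hover (tool axes cm) [-40.9 -48.3 -14.7]
```

View pics/c.png

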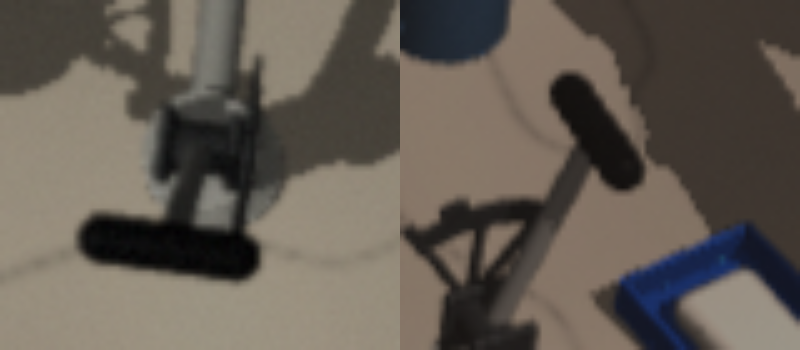

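The crop shows the fill bar centred at about (299,254) in the top view, with the lever leaning back and pushing forward along a yaw of about -7°. I'll raise the tool first, then cross over the other lever with the fingers shut.

Call:
servo_tool(
  plan=[
    [0, [0, 0, -4], [0, 0, 0]],
    [0, [0, 0, -4], [0, 0, 0]],
    [0, [0, 0, -4], [0, 0, 0]],
    [0, [0, 0, -4], [0, 0, 0]],
    [0, [-2.6, -3.1, 0], [0, 0, 0]],
    [0, [-2.6, -3.1, 0], [0, 0, 0]],
    [0, [-2.6, -3.1, 0], [0, 0, 0]],
    [0, [-2.6, -3.1, 0], [0, 0, 0]],
    [0, [-2.6, -3.1, 0], [0, 0, 0]],
    [0, [-2.6, -3.1, 0], [0, 0, 0]],
    [0, [-2.6, -3.1, 0], [0, 0, 0]],
    [0, [-2.6, -3.1, 0], [0, 0, 0]],
    [0, [-2.6, -3.1, 0], [0, 0, 0]],
    [0, [-2.6, -3.1, 0], [0, 0, 0]],
    [0, [0, 0, 0], [0, 0, 0]],
  ],
  force=20,
)

```text
time_s: 1.55
tool_pos: [0.356, 0.2352, 0.3873]
tool_rot: [179.9, -0.1, 162.6]
force: [0.1, 0.5, -0.3]
grip_width: 0.0016
```

```bash
cat > go.py <<'E'
import sys
from h import *
from scipy.spatial.transform import Rotation as Ro
o=env.get_obs();R=Ro.from_euler("xyz",o["tool_rot"],degrees=True)
g=Ro.from_euler("xyz",[180,0,173],degrees=True)
p=np.array([float(a) for a in sys.argv[1:4]])
print(o["tool_pos"],o["tool_rot"],o["time_s"],o["force"],o["grip_width"],o["qpos"].round(0) if hasattr(o["qpos"],"round") else o["qpos"])
print("shift cm",(R.inv().apply(p-o["tool_pos"])*100).round(2),"turn",(R.inv()*g).as_rotvec(degrees=True).round(1))
E
python3 go.py .445 .034 .37
```

```text
[0.35601909 0.23519607 0.38733467] [ 1.79874218e+02 -5.82631945e-02  1.62619290e+02] 1.55 [ 0.05025288  0.49391782 -0.26028331] 0.001571367564089799 [-52. -11.  13.  96.   2.  95.  33.]
shift cm [-14.5  -16.55   1.68] turn [  0.1  -0.  -10.4]
```

Call:
servo_tool(
  plan=[
    [0, [-2.4, -2.8, 0], [0, 0, 0]],
    [0, [-2.4, -2.8, 0], [0, 0, 0]],
    [0, [-2.4, -2.8, 0], [0, 0, 0]],
    [0, [-2.4, -2.8, 0], [0, 0, 0]],
    [0, [-2.4, -2.8, 0], [0, 0, 0]],
    [0, [-2.4, -2.5, 0], [0, 0, 0]],
    [0, [0, 0, 0], [0, 0, -5.2]],
    [0, [0, 0, 0], [0, 0, -5.2]],
    [0, [0, 0, 0], [0, 0, 0]],
  ],
)

```text
time_s: 2.3
tool_pos: [0.4456, 0.0249, 0.3878]
tool_rot: [179.5, 0.2, 172.9]
force: [0.4, 0.6, 0.3]
grip_width: 0.0002
```

```bash
python3 go.py .445 .034 .25; python3 - <<'E'
from h import *
cv2.imwrite("pics/s3.png",cam("scene")["image"][100:320,250:500].repeat(3,0).repeat(3,1)[:600])
E
```

```text
[0.44556949 0.02493993 0.38779902] [179.51623598   0.22828082 172.94276221] 2.3 [0.38325667 0.60741233 0.33229113] 0.0001826426648832226 [-44. -12.  32.  94.   6.  95.  70.]
shift cm [ 0.22  0.78 13.79] turn [ 0.5  0.2 -0.1]
```

View pics/s3.png

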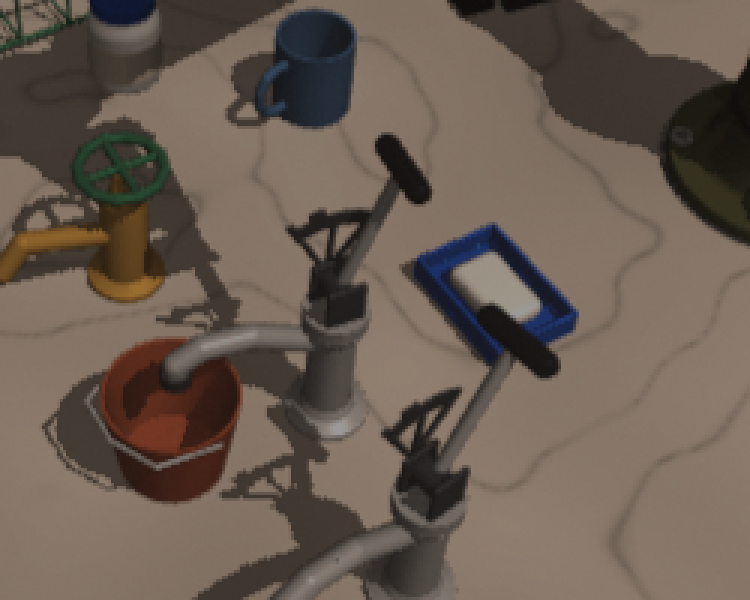

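The scene view shows both levers untouched and the pail in place, with the fingertips just entering the top edge at about (470–550, 0) in the crop. I'll now descend behind the bar.

Call:
servo_tool(
  plan=[
    [0, [0.2, 0.6, 3.5], [0, 0, 0]],
    [0, [0, 0, 3.5], [0, 0, 0]],
    [0, [0, 0, 3.5], [0, 0, 0]],
    [0, [0, 0, 2.8], [0, 0, 0]],
    [0, [0, 0, 0], [0, 0, 0]],
  ],
)

```text
time_s: 2.77
tool_pos: [0.446, 0.0378, 0.2526]
tool_rot: [179.2, 0.6, 172.3]
force: [-0.5, 0.6, 1.0]
grip_width: 0.0005
```

```bash
python3 go.py .445 .034 .25; python3 - <<'E'
from h import *
t=cam("top");s=cam("scene")
for c in (t,s): print(cv2.projectPoints(env.get_obs()["tool_pos"].reshape(1,3),np.array(c["rvec"]),np.array(c["tvec"]),np.array([[c["fx"],0,c["cx"]],[0,c["fy"],c["cy"]],[0,0,1]]),None)[0].ravel())
cv2.imwrite("pics/s4.png",np.hstack([x["image"][a:a+120,b:b+130].repeat(3,0).repeat(3,1) for x,a,b in((t,180,235),(s,90,310))]))
E
```

```text
[0.44602282 0.03780207 0.25262232] [179.20826242   0.58282526 172.32944729] 2.7667 [-0.4897191   0.60050189  0.95952754] 0.000508549420424837 [-44. -11.  32. 109.   5.  79.  69.]
shift cm [ 0.05 -0.39  0.26] turn [ 0.8  0.6 -0.7]
[294.30524547 274.72830781]
[400.59915204 155.12580059]
```

View pics/s4.png

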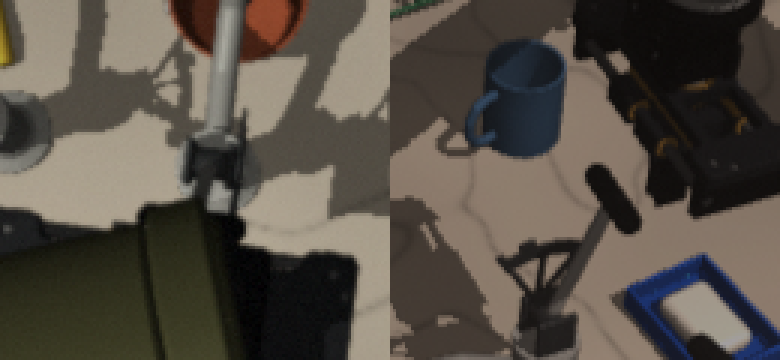

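The fingertips are behind the bar in the scene crop at about (650,195), where the TCP projects; the bar is at (612,198). Next I push forward along -x.

Call:
servo_tool(
  plan=[
    [0, [0, -0.3, 0.5], [0.8, 0.6, 0]],
    [0, [-1, 0, 0], [0, 0, 0]],
    [0, [-1, 0, 0], [0, 0, 0]],
    [0, [-1, 0, 0], [0, 0, 0]],
    [0, [-1, 0, 0], [0, 0, 0]],
    [0, [0, 0, 0], [0, 0, 0]],
  ],
)

```text
time_s: 3.37
tool_pos: [0.4946, 0.0317, 0.2633]
tool_rot: [179.6, 0.7, 172.4]
force: [-5.0, 0.0, -2.7]
grip_width: 0.0003
```

```bash
python3 go.py .535 .022 .248
```

```text
[0.49455958 0.0317008  0.26326926] [179.61434747   0.74520493 172.39756877] 3.3667 [-5.00667646  0.02113026 -2.72995622] 0.00030871512251247856 [-43.  -4.  35. 103.   2.  80.  74.]
shift cm [-4.12 -0.44  1.58] turn [ 0.4  0.7 -0.6]
```

The tool rose to z 0.263, so I'll bring it back down before pushing further.

Call:
servo_tool(
  plan=[
    [0, [0.4, 0, 0.8], [0, 0, 0]],
    [0, [0, 0, 0.7], [0, 0, 0]],
    [0, [0, 0, 0], [0, 0, 0]],
  ],
)

```text
time_s: 3.62
tool_pos: [0.4931, 0.0327, 0.2494]
tool_rot: [179.6, 1.0, 172.4]
force: [-0.9, 0.8, -0.7]
grip_width: 0.0004
```

```bash
python3 go.py .535 .022 .248
```

```text
[0.49308224 0.03270157 0.2493557 ] [179.58703323   1.02301953 172.35347   ] 3.6167 [-0.90089168  0.75278611 -0.71374899] 0.00041518196880099357 [-43.  -4.  35. 104.   2.  78.  74.]
shift cm [-4.29 -0.5   0.21] turn [ 0.4  1.  -0.6]
```

Call:
servo_tool(
  plan=[
    [0, [-0.8, 0, 0.2], [0, 0.5, 0]],
    [0, [-0.8, 0, 0.2], [0, 0, 0]],
    [0, [-0.6, 0, 0.15], [0, 0, 0]],
  ],
)

```text
time_s: 3.87
tool_pos: [0.5071, 0.0321, 0.245]
tool_rot: [179.4, -0.4, 172.6]
force: [-8.7, -0.1, 6.7]
grip_width: 0.0003
```

```bash
python3 go.py .535 .022 .248
```

```text
[0.50709229 0.03212611 0.24498826] [179.38096518  -0.44657316 172.55990311] 3.8667 [-8.71823595 -0.09504806  6.72749882] 0.0002913825968581164 [-43.  -0.  37. 102.  -1.  79.  77.]
shift cm [-2.9  -0.64 -0.33] turn [ 0.6 -0.4 -0.4]
```

Call:
servo_tool(
  plan=[
    [0, [-0.8, 0.2, 0], [0, 0, 0]],
    [0, [-0.8, 0, 0.1], [0, 0, 0]],
    [0, [-0.6, 0, 0.1], [0, 0, 0]],
    [0, [-0.4, 0, 0.1], [0, 0, 0]],
  ],
)

```text
time_s: 4.2
tool_pos: [0.5322, 0.0303, 0.2422]
tool_rot: [179.3, -0.6, 172.6]
force: [0.4, 0.6, -0.4]
grip_width: 0.0003
```

```bash
python3 go.py .545 .022 .248
```

```text
[0.5322174  0.03025634 0.24215975] [179.34739032  -0.57361377 172.60401483] 4.2 [ 0.38540233  0.63776108 -0.41446182] 0.00027189925852962835 [-41.   4.  38.  99.  -3.  79.  80.]
shift cm [-1.37 -0.65 -0.61] turn [ 0.7 -0.6 -0.4]
```

The force has dropped to zero, so the lever has probably snapped forward. I'll back off, lift and look.

Call:
servo_tool(
  plan=[
    [0, [1.5, 0, 0], [0, 0, 0]],
    [0, [2, 0, 0], [0, 0, 0]],
    [0, [2, 0, -1], [0, 0, 0]],
    [0, [0, 0, -3.5], [0, 0, 0]],
    [0, [0, 0, -4], [0, 0, 0]],
    [0, [0, 0, -4], [0, 0, 0]],
    [0, [0, 0, 0], [0, 0, 0]],
  ],
)

```text
time_s: 4.78
tool_pos: [0.4764, 0.0356, 0.3668]
tool_rot: [179.6, -0.6, 172.5]
force: [0.2, 0.2, 1.0]
grip_width: 0.0004
```

```bash
python3 go.py .44 .03 .37; python3 - <<'E'
from h import *
t=cam("top");s=cam("scene")
cv2.imwrite("pics/s5.png",np.hstack([x["image"][a:a+200,b:b+190].repeat(2,0).repeat(2,1) for x,a,b in((t,110,170),(s,110,270))]))
E
```

```text
[0.47642196 0.03556762 0.36677728] [179.5902032   -0.63251822 172.54329043] 4.7833 [0.22980903 0.19937262 0.95863275] 0.0004298062510479034 [-45.  -6.  34.  93.   3.  93.  72.]
shift cm [ 3.54 -1.02 -0.29] turn [ 0.4 -0.6 -0.5]
```

View pics/s5.png

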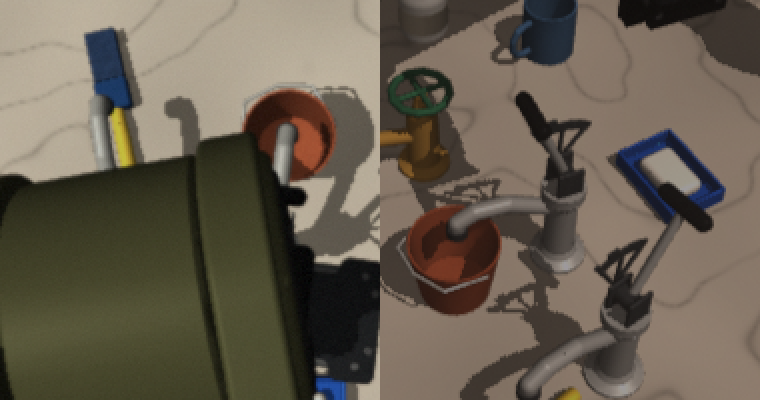

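The fill lever now leans forward, with its bar at crop (534,117), i.e. scene pixel (347,168). The other lever and the pail look unchanged, and I'll check this in numbers.

```bash
python3 - <<'E'
from h import *
s=cam("scene")
def comp(m,u,v,r):
    n,l,st,ce=cv2.connectedComponentsWithStats(m[v-r:v+r,u-r:u+r].astype(np.uint8))
    k=1+np.argmin([np.hypot(*(ce[i]-r))+(1000 if st[i,4]<40 else 0) for i in range(1,n)]);return ce[k]+[u-r,v-r],st[k,4]
d=s["image"].max(2)<32
for nm,u,v in(("fill",345,167),("other",422,213)):
    p,n=comp(d,u,v,16 if nm=="fill" else 24);print(nm,p,n,onz(s,*p,.263))
f=np.array([.9925,-.122,0]);print("start bar",onz(s,383.7,156,.264),"dist",(onz(s,*comp(d,345,167,16)[0],.263)-onz(s,383.7,156,.264))@f)
E
```

```text
fill [346.44897959 168.26020408] 196 [0.5710509  0.01912754 0.263     ]
other [421.89112903 213.21370968] 248 [0.5072323  0.18829503 0.263     ]
start bar [0.4854699  0.02783508 0.264     ] dist 0.08600146946746112
```

```bash
python3 -c "
from h import *
print(env.sign_off(), env.get_obs()['time_s'])"
```

```text
the job is handed in; nothing more can be done
the job is handed in; nothing more can be done
```

I pushed the lever over the pail forward from behind its bar with shut fingers until the resistance dropped to zero. I then backed off, lifted clear and handed the job in at about 5 s of robot time.

- **Fill lever:** its bar moved about 86 mm forward, which puts the lever at about 0.85 rad, in the hold-open notch. That angle is worked out from the scene camera. It was still there after the arm had withdrawn.
- **Other lever:** its bar was at the same place in the image, to within about 0.3 pixel.
- **Pail:** it looked upright and in place under the spout in both views, but I judged this by eye and did not measure it again.
- **Forces:** the highest tool force I read was about 11 N. I only had readings at the end of each move, so a short peak between them would not show.
- **Problem on the way:** during the first push the tool rose 15 mm. I brought it back down before pushing over the click.

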